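Index the rosette blank and punch its rim

ROBOT

A 6-joint arm with a two-finger parallel gripper is mounted at the origin on the work surface. World frame = base frame: x ahead of the robot, y to its left, z up, the work surface at z = 0. Lengths are in m, angles in rad, forces in N, time in s.
With the tool pointing down it reaches from about 0.3 to 0.875 m from the base axis. Payload 6.4 kg.
Tool frame: the origin (TCP) lies midway between the tips of the shut fingers; the grasp point (between the pads) lies 19 mm behind it; z points along the fingers, y is the line along which they close (so a half turn about z gives the same grasp; the last joint's range is limited). The gripper opens to 85 mm and grips with 20 to 120 N. Pads are 22 mm wide; open, the fingers measure 114 mm over their backs; the gripper's body (76 mm by 85 mm) begins 54 mm behind the grasp point. The pads swing forward as they close: fully open they stand 13 mm farther back than shut.
Start: joints at [-1.351, 0.181, 1.607, -0, 1.354, -0.206], TCP at [0.238, -0.524, 0.231] pointing down, gripper open.
Joint ranges: [-2.99, 2.99], [-0.89, 2.07], [0.3, 2.58], [-1.14, 4.28], [0, 2.63], [-3.12, 3.12]. Speed limits (rad/s): [2.57, 2.57, 3.01, 3.14, 3.14, 3.14].

INTERFACE

Orientations are given as a unit quaternion [w, x, y, z].
In Python, from bench import * gives the robot as it stands.
- The arm moves only by the tool play_rows, never from a script. Its argument "plan" is a list of rows, each a list of 3 entries, a list of its own where there are three numbers: the finger opening in mm, from 0 to 85.4, then the shift along the tool's x, y, z normalised to -1 to 1, where 1 is 40 cm, then the turn about the tool's z normalised to -1 to 1, where 1 is pi rad. A call has 1 to 10 rows; each row is the pose to reach, as a shift and turn from the pose commanded when the call began, along the tool's axes at that moment, turning the shorter way round; what a row does not reach only later rows make up. A row lasts 1/10 s, in which the tool goes at most 50 mm and 8.59 degrees, less where a joint would pass 70% of its speed; a pose out of reach is approached as far as the arm can. A call with a number of a shift or a turn outside -1 to 1 is refused whole. A call with a gripper value outside its range is refused whole. The fingers move at their own pace and stop on an object; the grip force is fixed at half the most. Time passes only in rows, so rows that repeat a pose let the fingers close. It gives the time, the measured TCP pose, the force, the opening and the grip force at its end, in the units of the state.
- get_obs(): the state, without advancing time (a new reading comes with each control period).
- camera(name): name is "scene" or "top" or "wrist"; returns a dict with "image" (480x640x3 uint8, red, green, blue), "range_z" (480x640 float32, m along the optical axis (not along the pixel's ray), 0 where there is no reading), "intrinsics" (3x3 intrinsics, pixels), "k1" (the pictures are not rectified: a ray, as slopes to the right and down, at radius r is drawn at 1 + k1 r^2 times it, then the intrinsics apply), "rvec" (rotation vector, rad) and "tvec" (3), from world to camera coordinates, as OpenCV has them; the wrist camera has in their place "T_tool_cam" (4x4, takes a point from camera to tool coordinates, whose origin is the TCP and whose axes are the flange's). Camera axes: x right, y down, z forward; pixel columns grow to the right and rows downward; lengths in m; the calibration is good to about 2 mm. A picture is of the moment at which its call begins: read the wrist's pose just before it.
- hand_in(): hands the job in; it is judged then, once.
Trained networks look in a picture, given as the dict that the camera call returned (one of the last four; its "shot" number tells which), for a name from the list of things; names that differ only in an ending like _2 or _b are one class to them, and where a whole thing is asked for, a point or a joint stands for the part that bears it (a point fixed in the world has none). Each returns a list of dicts, best first, with "conf" (0 to 1); they miss things now and then, are a little off and sometimes report something else, mostly with a low value. They report only what shows in the picture. A call takes as long as a camera call.
- search_frame(picture, label): "rect" ([centre column, centre row, width, height] in pixels, round what is visible of it).
- masks_of(picture, label): "mask" (480x640 bool, what is visible of it) and "rect" ([centre column, centre row, width, height] in pixels, round what is visible of it).
The state is a dict: "time_s": time; "q": joint angles; "dq": joint speeds; "joint_efforts": joint torques, N m; "eef_pos": TCP position; "eef_rot": TCP orientation; "wrist_force": force on the tool from outside, world axes, zero at the start; "torque": the same for the moment, N m; "opening": opening from 0.0 (shut) to 1.0 (fully open); "grasp_force": force on a finger pad.
Only numpy, scipy, OpenCV 4.12 (cv2) and the standard library are available. Lean on these libraries where they do the work, as an engineer would, in place of code of your own. Each camera call takes 0.05 s, during which the arm holds its last target. There are 200 camera calls.

TASK

On the indexing jig, turn the round wooden blank by its black knob until the dark steel pointer points straight at the tall pin. Then press the punch's mushroom head all the way down to its stop to mark the rim, and let it spring back up, leaving the blank on that index. Do not work the punch while the pointer is anywhere else, and leave the other things on the bench where they lie.

Things in the scene. Friction and masses are not known exactly. Their poses are not given: they have to be found in the camera images.
- jig: Plywood jig board fixed to the bench, 300 x 320 x 18 mm (its x, y, z). Origin: centre of its underside, on the axis of the turning blank. Two aluminium slotted rails lie on it along its x at y = +135 and -135 mm, tops at z = 22 mm. Near the edge at x = -116, y = +67 mm stands a post carrying the spring punch over the blank.
- turntable (a joint): Angle (rad) of the turning blank on the jig, growing anticlockwise seen from above; 0 = pointer along the jig's +x. Range -3.1 to 3.1; it is stiff and stays where it is left. The blank is a wooden disc of 108 mm radius, its top 44 mm above the bench.
- knob_grip (a point): Point on the blank's axis, 82 mm above the bench, within the bar knob that turns the blank; its z is up and its x runs along the pointer. The knob is a black bar 50 mm long (along the pointer) x 15 mm wide x 34 mm high, from 62 to 96 mm above the bench, free all round.
- pointer_tip (a point): Outer tip of the flat dark steel pointer fixed on the blank, 118 mm from the axis, 45 mm above the bench.
- tall_pin: Tall steel index pin, 12 mm diameter (18 mm at its foot), 45 mm tall, standing on one of the two rails. Origin: centre of its underside, 22 mm above the bench, about 135 to 155 mm from the blank's axis.
- short_pin: Short steel index pin, like the tall one but only 18 mm tall, on the other rail; not used in this job.
- plunger (a joint): Travel (m) of the punch, 0 = up, 0.012 = down at its stop; a spring (2 N at the top, 5 N at the stop) returns it.
- plunger_top (a point): Centre of the top of the punch's wooden mushroom head (32 mm diameter, 10 mm thick), 111 mm above the bench when up; it is pressed straight down. It stands 97 mm from the blank's axis.
- mallet: Bystander: turned wooden carver's mallet lying on its side, 222 mm long, 68 mm thick. Origin: centre of its underside.
- wide_chisel: Bystander: chisel with a 22 mm blade, 235 mm long, lying flat. Origin: centre of its underside.
- narrow_chisel: Bystander: chisel with a 10 mm blade, 235 mm long, lying flat. Origin: centre of its underside.
- plane: Bystander: small metal hand plane, 160 x 50 mm, 80 mm tall. Origin: centre of its underside.
- glue: Bystander: upright yellow glue bottle, 60 mm diameter, 150 mm tall. Origin: centre of its underside.
- offcut: Bystander: wooden offcut 110 x 45 x 30 mm. Origin: centre of its underside.
- tin: Bystander: open steel tin, 76 mm diameter, 90 mm tall. Origin: centre of its underside.

How it is judged:
On the way, in this order (a step that is already met when the one before it is completed fails the run):
1. the pointer points at the tall pin, the blank is still and the punch is up (y of tall_pin in the frame of knob_grip between -0.008 and 0.008 m and x of tall_pin in the frame of knob_grip above 0.05 m and value of joint plunger below 0.003 m and velocity of joint turntable between -0.05 and 0.05 rad/s), for 0.2 s.
2. the punch head is down at its stop with the pointer on the tall pin (y of tall_pin in the frame of knob_grip between -0.008 and 0.008 m and x of tall_pin in the frame of knob_grip above 0.05 m and value of joint plunger above 0.0105 m), for 0.1 s.
At the end, for the whole second after the job is handed in: The line of the pointer passes within 8 mm of the tall pin's centre (on the pointer's side of the axis), the blank is still, and the punch has sprung back to within 2 mm of its top (y of tall_pin in the frame of knob_grip between -0.008 and 0.008 m and x of tall_pin in the frame of knob_grip above 0.05 m and value of joint plunger below 0.002 m and velocity of joint turntable between -0.05 and 0.05 rad/s); the robot touches nothing.
It fails at once if the punch is pressed by more than 6 mm while the pointer is off the tall pin (value of joint plunger above 0.006 m and not (y of tall_pin in the frame of knob_grip between -0.008 and 0.008 m and x of tall_pin in the frame of knob_grip above 0.05 m)).
It fails at once if one of the bystanders is moved by more than 30 mm (distance of any of mallet, wide_chisel, narrow_chisel, plane, glue, offcut, tin from where it was at the start of the episode above 0.03 m).
It also fails if it takes over 64 s, if anything falls off the work surface, if the arm or the gripper's body presses on something with over 40 N, if the wrist force passes 120 N, or if a joint passes its speed limit or range.

## Working session

There is one attempt and no reset: what is moved stays moved. The work goes in short steps, Python scripts to look and compute and a tool call to move; the robot and the scene stay as the last step left them, time stands still between calls to the robot, and variables do not carry over. Pictures are saved under pics/ and viewed, at most 10 in all, crops included, and the job is handed in when it is done.

Besides the shell and the picture viewer there is one more tool, called as name([rows], argument=value, ...), one row to a line, values as JSON. play_rows: Moves the arm, as the interface text tells. Its arguments: {"type":"object","properties":{"plan":{"type":"array","items":{"type":"array"}}},"required":["plan"]}

```bash
mkdir -p pics
cat > h.py <<'E'
from bench import *
import numpy as np, cv2
from scipy.spatial.transform import Rotation as R
def pts(c,uv,z=None):
    uv=np.atleast_2d(np.array(uv,float)); K=np.array(c["intrinsics"])
    xd=(uv-[K[0,2],K[1,2]])/[K[0,0],K[1,1]]; x=xd.copy()
    for _ in range(20): x=xd/(1+c["k1"]*(x**2).sum(1,keepdims=True))
    ray=np.c_[x,np.ones(len(x))]
    Rm=cv2.Rodrigues(np.array(c["rvec"],float))[0]; t=np.array(c["tvec"],float).ravel()
    if z is None:
        d=c["range_z"][uv[:,1].round().astype(int),uv[:,0].round().astype(int)]
        return (ray*d[:,None]-t)@Rm
    o=-Rm.T@t; d=ray@Rm
    return o+d*((z-o[2])/d[:,2])[:,None]
def mpts(c,m):
    v,u=np.nonzero(m&(c["range_z"]>0)); return pts(c,np.c_[u,v])
E
python3 - <<'E'
from h import *
o=get_obs();print(o["eef_pos"],o["eef_rot"],o["opening"],o["wrist_force"])
for n in ["scene","top"]:
    c=camera(n); cv2.imwrite(f"pics/{n}.png",c["image"][:,:,::-1])
    for l in ["jig","turntable","knob_grip","pointer_tip","tall_pin","short_pin","plunger_top","mallet","glue","plane","tin"]:
        for d in masks_of(c,l)[:2]:
            p=mpts(c,d["mask"])
            print(n,l,round(d["conf"],2),np.round(d["rect"]),np.round(np.median(p,0),3) if len(p) else None, np.round(p.max(0),3) if len(p) else None)
E
```

```text
[ 0.23741467 -0.52308392  0.23040537] [-8.89169367e-04  9.77417092e-01  2.11317387e-01 -7.98623571e-07] 1.0010427205452448 [-0.38114749 -0.25978919  0.70146811]
scene jig 0.67 [295. 261. 129. 103.] [0.62  0.066 0.021] [0.785 0.231 0.115]
scene turntable 0.78 [289. 256.  77.  63.] [0.598 0.063 0.042] [0.702 0.172 0.101]
scene knob_grip 0.88 [290. 256.  79.  60.] [0.599 0.064 0.042] [0.702 0.176 0.101]
scene pointer_tip 0.92 [290. 255.  84.  63.] [0.599 0.064 0.042] [0.702 0.176 0.101]
scene tall_pin 0.45 [242. 277.   5.  15.] [ 0.648 -0.069  0.046] [ 0.652 -0.063  0.068]
scene mallet 0.63 [379. 236.  43.  61.] [0.606 0.315 0.049] [0.656 0.36  0.071]
scene glue 0.9 [462. 188.  23.  48.] [0.457 0.593 0.075] [0.475 0.717 0.156]
scene plane 0.93 [262. 326.  61.  35.] [ 0.805 -0.031  0.022] [0.828 0.055 0.082]
scene tin 0.87 [386. 293.  32.  48.] [0.778 0.285 0.059] [0.813 0.327 0.093]
top jig 0.66 [348. 259. 111. 107.] [0.576 0.071 0.021] [0.74  0.232 0.116]
top jig 0.51 [349. 258.  77.  82.] [0.582 0.067 0.042] [0.696 0.175 0.102]
top turntable 0.6 [350. 258.  79.  74.] [0.582 0.067 0.04
[... 262 characters left out ...]
102]
top plunger_top 0.68 [330. 283.  12.  17.] [0.498 0.116 0.109] [0.511 0.132 0.116]
top mallet 0.86 [257. 269.  23.  74.] [0.571 0.319 0.052] [0.655 0.365 0.074]
top mallet 0.34 [348. 260. 114. 103.] [0.575 0.071 0.022] [0.741 0.231 0.116]
top glue 0.69 [255. 271.  23.  76.] [0.569 0.319 0.05 ] [0.655 0.365 0.074]
top glue 0.6 [153. 302.  36.  18.] [0.436 0.59  0.099] [0.466 0.67  0.155]
top plane 0.87 [377. 189.  59.  25.] [ 0.785 -0.022  0.024] [0.824 0.058 0.084]
top plane 0.29 [347. 259. 110. 104.] [0.575 0.071 0.022] [0.739 0.229 0.116]
top tin 0.7 [274. 189.  25.  30.] [0.783 0.289 0.041] [0.815 0.322 0.097]
top tin 0.61 [256. 270.  24.  77.] [0.572 0.319 0.051] [0.655 0.375 0.074]
```

Run:
```python
import cv2,numpy as np
a=cv2.imread("pics/scene.png")[195:355,210:420];b=cv2.imread("pics/top.png")[170:330,245:425]
f=lambda i:cv2.resize(i,(400,int(i.shape[0]*400/i.shape[1])),interpolation=cv2.INTER_CUBIC)
a,b=f(a),f(b);h=max(len(a),len(b));P=lambda i:np.pad(i,((0,h-len(i)),(0,0),(0,0)))
cv2.imwrite("pics/both.png",np.hstack([P(a),P(b)]))
```

```text
(no output)
```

View pics/both.png

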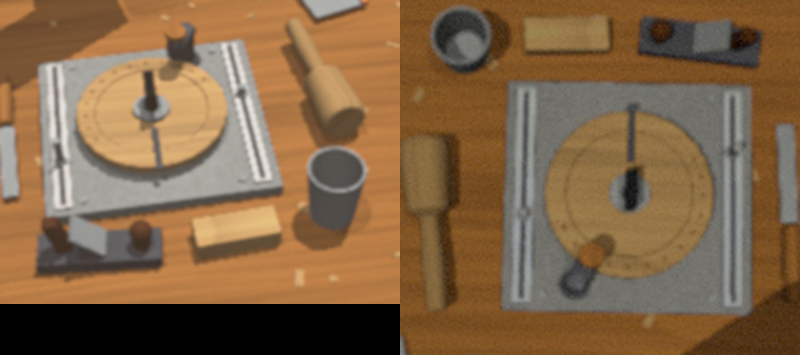

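The top view has +x up and +y left. The tall pin is on the right rail at crop (735,150), the short pin on the left rail at (522,213), and the pointer points roughly along +x. Next I'll take a closer look with the wrist camera.

Run:
```python
from h import *
o=get_obs(); c=camera("wrist"); print(np.round(c["T_tool_cam"],3),c["intrinsics"])
Rt=R.from_quat(np.roll(o["eef_rot"],-1)).as_matrix()
print((Rt.T@(np.array([0.56,0.05,0.36])-o["eef_pos"]))/.4, Rt[:,0])
```

```text
[[-0.    -0.949 -0.316  0.081]
 [ 1.    -0.001  0.001  0.   ]
 [-0.001 -0.316  0.949 -0.142]
 [ 0.     0.     0.     1.   ]] [[407.82434802   0.         317.54839273]
 [  0.         407.82434802 235.29369429]
 [  0.           0.           1.        ]]
[ 1.32653835 -0.97316882 -0.32174957] [9.10724604e-01 4.13014158e-01 1.42083293e-05]
```

play_rows([
  [85, [0.73, -0.455, -0.0875], 0],
  [85, [0.73, -0.455, -0.0875], 0],
  [85, [0.73, -0.455, -0.0875], 0],
  [85, [0.73, -0.455, -0.0875], 0],
  [85, [0.73, -0.455, -0.0875], 0],
  [85, [0.73, -0.455, -0.0875], 0],
  [85, [0.73, -0.455, -0.0875], 0],
  [85, [0.73, -0.455, -0.0875], 0],
  [85, [0.73, -0.455, -0.0875], 0],
])

```text
time_s: 2.15
eef_pos: [0.4287, -0.2366, 0.2665]
eef_rot: [0.0, 0.977, 0.213, 0.0]
wrist_force: [-0.5, -0.7, -0.6]
opening: 0.996
grasp_force: 0.0
```

play_rows([
  [85, [0.73, -0.455, -0.0875], 0.136],
  [85, [0.73, -0.455, -0.0875], 0.136],
  [85, [0.73, -0.455, -0.0875], 0.136],
  [85, [0.73, -0.455, -0.0875], 0.136],
  [85, [0.73, -0.455, -0.0875], 0.136],
  [85, [0.73, -0.455, -0.0875], 0.136],
  [85, [0.73, -0.455, -0.0875], 0.136],
  [85, [0.73, -0.455, -0.0875], 0.136],
  [85, [0.73, -0.455, -0.0875], 0.136],
  [85, [0.73, -0.455, -0.0875], 0.136],
])

```text
time_s: 3.15
eef_pos: [0.6186, 0.0471, 0.3005]
eef_rot: [0.0, 1.0, -0.001, -0.001]
wrist_force: [0.2, -0.1, -0.6]
opening: 0.994
grasp_force: 0.0
```

```bash
cat >> h.py <<'E'
def wrist():
    o=get_obs(); c=camera("wrist")
    T=np.eye(4); T[:3,:3]=R.from_quat(np.roll(o["eef_rot"],-1)).as_matrix(); T[:3,3]=o["eef_pos"]
    M=np.linalg.inv(T@np.array(c["T_tool_cam"])); c["rvec"]=cv2.Rodrigues(M[:3,:3])[0]; c["tvec"]=M[:3,3]
    return o,c
E
python3 - <<'E'
from h import *
o,c=wrist();print(o["time_s"],o["eef_pos"],o["eef_rot"],o["q"],o["wrist_force"])
cv2.imwrite("pics/w1.png",c["image"][:,:,::-1]); np.savez("w1.npz",**{k:np.array(v) for k,v in c.items()})
for l in ["turntable","knob_grip","pointer_tip","tall_pin","short_pin","plunger_top"]:
    for d in masks_of(c,l)[:2]:
        p=mpts(c,d["mask"])
        print(l,round(d["conf"],2),np.round(d["rect"]),np.round(np.median(p,0),3), np.round(p.max(0),3))
E
```

```text
3.15 [0.61857996 0.04711532 0.30051207] [ 3.67620749e-04  9.99998570e-01 -1.44649340e-03 -7.95320611e-04] [-1.14549610e-01  2.35127338e-01  1.40341237e+00 -9.12067297e-04
  1.50455047e+00  1.45920076e+00] [ 0.20545757 -0.05656225 -0.638744  ]
turntable 0.58 [297. 208. 210. 211.] [0.594 0.066 0.042] [0.699 0.177 0.098]
turntable 0.36 [ 51.  29. 103.  56.] [0.761 0.272 0.047] [0.792 0.319 0.092]
knob_grip 0.82 [299. 205. 210. 211.] [0.594 0.066 0.042] [0.699 0.182 0.098]
pointer_tip 0.89 [296. 206. 214. 214.] [0.594 0.066 0.042] [0.7   0.183 0.098]
tall_pin 0.91 [433. 160.  29.  24.] [ 0.644 -0.064  0.05 ] [ 0.65  -0.059  0.068]
tall_pin 0.57 [393.  18. 172.  33.] [ 0.774 -0.033  0.022] [0.789 0.057 0.067]
short_pin 0.5 [175. 240.  16.  17.] [0.558 0.2   0.032] [0.564 0.211 0.041]
plunger_top 0.63 [246. 326.  33.  35.] [0.5   0.115 0.11 ] [0.515 0.134 0.112]
```

View pics/w1.png

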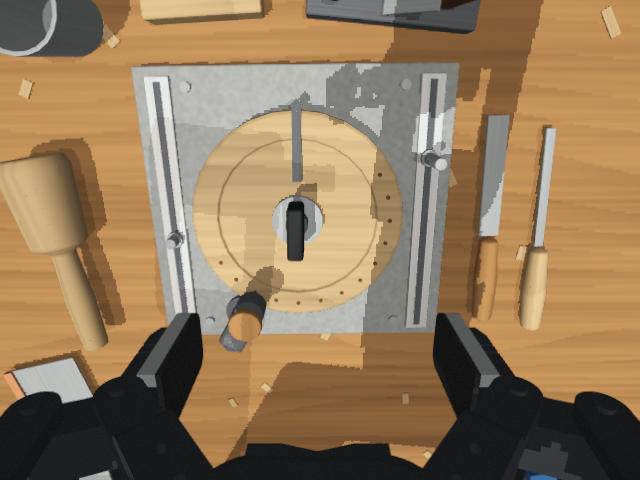

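The picture shows the pointer running from (296,100) to (297,180), the knob near (295,230), and the tall pin with its foot at (430,157) and top at (441,163). The punch head is at (246,320). Now I'll compute the axis and angles.

Run:
```python
from h import *
from scipy.optimize import least_squares
c=dict(np.load("w1.npz")); c["k1"]=float(c["k1"]); im=c["image"]
P=pts(c,np.indices((480,640))[::-1].reshape(2,-1).T).reshape(480,640,3); ok=c["range_z"]>0
# disc edge: wood at z 0.036-0.05 within window
m=ok&(P[...,2]>.036)&(P[...,2]<.05)&(np.hypot(P[...,0]-.588,P[...,1]-.066)<.115)
hull=cv2.convexHull(np.argwhere(m)[:,::-1].astype(np.int32))[:,0]
cn=max(cv2.findContours(m.astype(np.uint8),0,2)[0],key=len)[:,0]
e=pts(c,cn,.044)
f=least_squares(lambda p:np.hypot(e[:,0]-p[0],e[:,1]-p[1])-.108,[.588,.066],loss="soft_l1",f_scale=.001)
ctr=f.x; print("centre",ctr,"resid",np.median(abs(f.fun)), "z",np.median(P[m][:,2]))
# pointer: dark grey on disc
g=im.astype(int); sat=g.max(2)-g.min(2)
pm=m&(sat<45); pm[:95]=0;pm[185:]=0;pm[:,:280]=0;pm[:,312:]=0
q=pts(c,np.argwhere(pm)[:,::-1],.045)[:,:2]
l=cv2.fitLine(q.astype(np.float32),cv2.DIST_HUBER,0,.01,.01).ravel(); a=np.arctan2(l[1],l[0]) if l[0]>0 else np.arctan2(-l[1],-l[0])
print("pointer",len(q),np.degrees(a),"off axis",np.cross(l[:2],ctr-l[2:]), "dir from ctr",np.degrees(np.arctan2(*(q[q[:,0]>.66].mean(0)-ctr)[::-1])))
def box(n,u0,u1,v0,v1,z0,z1):
    s=np.zeros_like(ok);s[v0:v1,u0:u1]=1;s&=ok&(P[...,2]>z0)&(P[...,2]<z1);p=P[s];print(n,len(p),p.mean(0),(p.max(0)+p.min(0))/2,np.ptp(p,axis=0));return p
k=box("knob",270,320,190,270,.088,.105)
l=np.linalg.svd(k[:,:2]-k[:,:2].mean(0))[2][0];print("knob ang",np.degrees(np.arctan(l[1]/l[0])))
t=box("pin top",425,460,145,180,.060,.075)
box("pin all",415,460,140,180,.03,.075)
box("punch",225,270,300,350,.104,.12)
pin=t[:,:2].mean(0); d=pin-ctr; print("pin angle",np.degrees(np.arctan2(d[1],d[0])),np.hypot(*d))
```

```text
centre [0.58309759 0.06721028] resid 0.0015401769678006633 z 0.04197761737571001
pointer 791 -0.30621347 off axis 0.0002824793397249726 dir from ctr -0.46752086774140944
knob 871 [0.58434761 0.06712794 0.09498609] [0.58311004 0.06732274 0.09291441] [0.04933451 0.01495454 0.00973803]
knob ang 0.030584725045062027
pin top 153 [ 0.64280471 -0.06661041  0.06582233] [ 0.64244042 -0.06720466  0.06423742] [0.01148156 0.01138477 0.00839629]
pin all 266 [ 0.6434463  -0.06522682  0.0571884 ] [ 0.64253397 -0.06694434  0.04926315] [0.01166865 0.01190542 0.03834482]
punch 859 [0.50023038 0.11462941 0.10995097] [0.49878945 0.11521175 0.10815516] [0.0315603  0.03114284 0.00828147]
pin angle -65.95488160954494 0.14653640286553835<stdin>:17: DeprecationWarning: Arrays of 2-dimensional vectors are deprecated. Use arrays of 3-dimensional vectors instead. (deprecated in NumPy 2.0)
```

play_rows([
  [85, [-0.089, -0.05, 0.2], 0],
  [85, [-0.089, -0.05, 0.3], 0],
  [85, [-0.089, -0.05, 0.35], 0],
  [85, [-0.089, -0.05, 0.35], 0],
  [85, [-0.089, -0.05, 0.35], 0],
])

```text
time_s: 4.0
eef_pos: [0.5836, 0.0689, 0.1619]
eef_rot: [0.0, 1.0, -0.001, -0.0]
wrist_force: [0.7, -0.1, -0.0]
opening: 0.997
grasp_force: 0.0
```

Run:
```python
from h import *
o=get_obs();print(o["eef_pos"],o["eef_rot"],o["wrist_force"],o["q"])
```

```text
[0.58363001 0.06885782 0.16193113] [ 8.07962938e-06  9.99999640e-01 -7.85033443e-04 -3.23488873e-04] [ 0.70261522 -0.12976032 -0.0239049 ] [-8.43392463e-02  2.78299394e-01  1.63627746e+00 -7.44371201e-05
  1.22765917e+00  1.48805221e+00]
```

play_rows([
  [85, [0, 0.004, 0.1], 0],
  [85, [0, 0.004, 0.18], 0],
  [85, [0, 0.004, 0.23], 0],
  [85, [0, 0.004, 0.24], 0],
  [0, [0, 0.004, 0.24], 0],
  [0, [0, 0.004, 0.24], 0],
  [0, [0, 0.004, 0.24], 0],
  [0, [0, 0.004, 0.24], 0],
  [0, [0, 0.004, 0.24], 0],
  [0, [0, 0.004, 0.24], 0],
])

```text
time_s: 5.0
eef_pos: [0.5841, 0.0679, 0.0664]
eef_rot: [-0.0, 1.0, -0.001, 0.001]
wrist_force: [-0.8, 2.2, 5.5]
opening: 0.166
grasp_force: 60.3
```

play_rows([
  [0, [0, 0, 0], 0.03],
  [0, [0, 0, 0], 0.07],
  [0, [0, 0, 0], 0.11],
  [0, [0, 0, 0], 0.15],
  [0, [0, 0, 0], 0.19],
  [0, [0, 0, 0], 0.23],
  [0, [0, 0, 0], 0.27],
  [0, [0, 0, 0], 0.31],
  [0, [0, 0, 0], 0.345],
  [0, [0, 0, 0], 0.365],
])

```text
time_s: 6.0
eef_pos: [0.5835, 0.0671, 0.0664]
eef_rot: [0.0, 0.839, -0.544, 0.0]
wrist_force: [-3.7, -1.8, 9.2]
opening: 0.166
grasp_force: 60.6
```

play_rows([
  [0, [0, 0, 0], 0],
  [0, [0, 0, 0], 0],
  [85, [0, 0, 0], 0],
  [85, [0, 0, 0], 0],
  [85, [0, 0, 0], 0],
  [85, [0, 0, 0], 0],
  [85, [0, 0, 0], 0],
])

```text
time_s: 6.7
eef_pos: [0.5834, 0.0675, 0.0652]
eef_rot: [0.0, 0.84, -0.543, -0.0]
wrist_force: [-0.3, -0.2, -0.3]
opening: 0.991
grasp_force: 0.0
```

play_rows([
  [85, [0, 0, -0.05], 0],
  [85, [0, 0, -0.15], 0],
  [85, [0, 0, -0.25], 0],
  [85, [0, 0, -0.35], 0],
  [85, [0, 0, -0.45], 0],
  [85, [0, 0, -0.5], -0.05],
  [85, [0, 0, -0.5], -0.1],
  [85, [0, 0, -0.5], -0.1],
  [85, [0, 0, -0.5], -0.1],
])

```text
time_s: 7.6
eef_pos: [0.583, 0.0676, 0.2646]
eef_rot: [0.0, 0.914, -0.407, -0.001]
wrist_force: [0.2, 0.3, -0.4]
opening: 0.996
grasp_force: 0.0
```

Run:
```python
from h import *
o,c=wrist();print(o["time_s"],o["eef_pos"],o["eef_rot"],o["wrist_force"],o["q"])
cv2.imwrite("pics/w2.png",c["image"][:,:,::-1]); np.savez("w2.npz",**{k:np.array(v) for k,v in c.items()})
```

```text
7.6 [0.58302871 0.06756188 0.26462124] [ 1.84239898e-04  9.13647661e-01 -4.06506569e-01 -5.71595838e-04] [ 0.23203588  0.30077051 -0.3762192 ] [-8.67248605e-02  1.81825125e-01  1.53782119e+00  2.43958155e-05
  1.42314721e+00  2.32132240e+00]
```

View pics/w2.png

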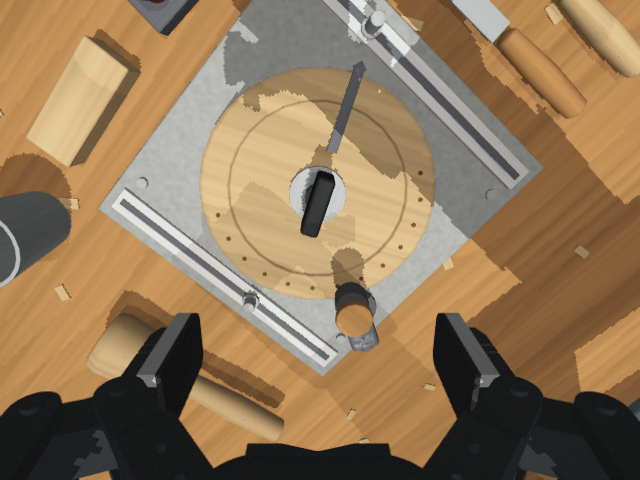

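The pointer runs from (332,150) to (360,65) and heads to the pin foot near (372,28). I'll check it with numbers.

```bash
python3 - <<'E' 2>/dev/null
from h import *
from scipy.optimize import least_squares
c=dict(np.load("w2.npz")); c["k1"]=float(c["k1"]); g=c["image"].astype(int)
P=pts(c,np.indices((480,640))[::-1].reshape(2,-1).T).reshape(480,640,3); ok=c["range_z"]>0
def sel(c0,u0,u1,v0,v1,z0,z1):
    s=np.zeros_like(ok);s[v0:v1,u0:u1]=1;return s&ok&(P[...,2]>z0)&(P[...,2]<z1)
k=P[sel(0,295,345,160,245,.088,.105)];t=P[sel(0,355,395,0,45,.058,.075)];h=P[sel(0,325,385,295,345,.104,.12)]
kc=(k.max(0)+k.min(0))/2; l=np.linalg.svd(k[:,:2]-k[:,:2].mean(0))[2][0]; l*=np.sign(l[0])
pin=t.mean(0);print("knob",kc,np.degrees(np.arctan2(l[1],l[0])),"pin",pin,len(t),"punch",h.mean(0),(h.max(0)+h.min(0))/2)
d=pin-kc; print("pin dir",np.degrees(np.arctan2(d[1],d[0])))
dark=(g.max(2)-g.min(2)<40)&(g.max(2)<140); pm=sel(0,322,370,70,155,.036,.052)&dark
q=pts(c,np.argwhere(pm)[:,::-1],.045)[:,:2]
l=cv2.fitLine(q.astype(np.float32),cv2.DIST_HUBER,0,.01,.01).ravel(); l[:2]*=np.sign(l[0])
n=np.array([-l[1],l[0]]);print("pointer",len(q),np.degrees(np.arctan2(l[1],l[0])),"pin off line",n@(pin[:2]-l[2:]),"axis off line",n@(kc[:2]-l[2:]))
for p in masks_of(camera("top"),"plunger_top")[:1]:print(p["rect"])
E
```

```text
knob [0.58288628 0.067096   0.09291877] -66.05160123446706 pin [ 0.64216251 -0.06648377  0.06572969] 250 punch [0.49987702 0.11397094 0.10996873] [0.4987208  0.11488687 0.10813566]
pin dir -66.07067070635172
pointer 949 -66.261246 pin off line 0.0004165499151697772 axis off line -6.95485779554021e-05
```

The pin is 0.4 mm off the pointer line, so the index is set. Next I'll move shut fingers over the punch head.

play_rows([
  [0, [-0.1, 0.034, 0], 0],
  [0, [-0.228, 0.077, 0], 0],
  [0, [-0.228, 0.077, 0.05], 0],
  [0, [-0.228, 0.077, 0.15], 0],
  [0, [-0.228, 0.077, 0.22], 0],
  [0, [-0.228, 0.077, 0.29], 0],
  [0, [-0.228, 0.077, 0.33], 0],
  [0, [-0.228, 0.077, 0.34], 0],
  [0, [-0.228, 0.077, 0.34], 0],
  [0, [-0.228, 0.077, 0.34], 0],
])

```text
time_s: 8.75
eef_pos: [0.5001, 0.1143, 0.1302]
eef_rot: [-0.0, 0.914, -0.405, 0.001]
wrist_force: [0.4, -0.4, 0.8]
opening: -0.0
grasp_force: 0.0
```

play_rows([
  [0, [0, 0, 0.02], 0],
  [0, [0, 0, 0.04], 0],
  [0, [0, 0, 0.055], 0],
  [0, [0, 0, 0.065], 0],
  [0, [0, 0, 0.073], 0],
  [0, [0, 0, 0.078], 0],
  [0, [0, 0, 0.082], 0],
  [0, [0, 0, 0.082], 0],
  [0, [0, 0, 0.082], 0],
])

```text
time_s: 9.65
eef_pos: [0.4997, 0.1144, 0.0988]
eef_rot: [0.0, 0.914, -0.405, 0.0]
wrist_force: [-8.9, 0.2, 21.9]
opening: 0.002
grasp_force: 11.1
```

A force of 22 N against a 5 N spring means the punch is at its stop. I'll hold briefly and then retract.

play_rows([
  [0, [0, 0, 0], 0],
  [0, [0, 0, 0], 0],
  [0, [0, 0, -0.02], 0],
  [0, [0, 0, -0.05], 0],
  [0, [0, 0, -0.1], 0],
  [0, [0, 0, -0.2], 0],
  [0, [0, 0, -0.3], 0],
  [0, [0, 0, -0.4], 0],
  [0, [0.2, 0, -0.45], 0],
  [0, [0.3, 0, -0.45], 0],
])

```text
time_s: 10.65
eef_pos: [0.5666, 0.0418, 0.2775]
eef_rot: [-0.001, 0.915, -0.404, 0.002]
wrist_force: [0.5, -0.0, 0.6]
opening: 0.0
grasp_force: 0.0
```

play_rows([
  [0, [0, 0, 0], 0],
  [0, [0, 0, 0], 0],
  [0, [0, 0, 0], 0],
])

```text
time_s: 10.95
eef_pos: [0.5644, 0.0422, 0.2734]
eef_rot: [0.0, 0.914, -0.405, -0.001]
wrist_force: [0.9, -0.5, -0.4]
opening: -0.001
grasp_force: 0.0
```

Run:
```python
from h import *
o,c=wrist();print(o["time_s"],o["eef_pos"],o["wrist_force"])
cv2.imwrite("pics/w3.png",c["image"][:,:,::-1])
for l in ["plunger_top","tall_pin","knob_grip"]:
    for d in masks_of(c,l)[:1]:
        p=mpts(c,d["mask"]); 
        if l=="knob_grip": p=p[p[:,2]>.088]; w=np.linalg.svd(p[:,:2]-p[:,:2].mean(0))[2][0]; print(np.degrees(np.arctan(w[1]/w[0])))
        if l=="tall_pin": p=p[p[:,2]>.058]
        print(l,d["conf"],np.median(p,0),(p.max(0)+p.min(0))/2,np.percentile(p[:,2],90))
```

```text
10.95 [0.56439866 0.0421789  0.27336318] [ 0.9102968  -0.54758023 -0.41702466]
plunger_top 0.49 [0.59056198 0.0580968  0.04206152] [0.58433889 0.07353722 0.05678796] 0.04494252213165958
tall_pin 0.96 [ 0.64174878 -0.06633994  0.0663992 ] [ 0.64174214 -0.06652282  0.0635353 ] 0.06767143692611859
-66.02439202845333
knob_grip 0.92 [0.58329947 0.06566827 0.09522514] [0.58267155 0.0670781  0.09290001] 0.09624400259215735
```

View pics/w3.png

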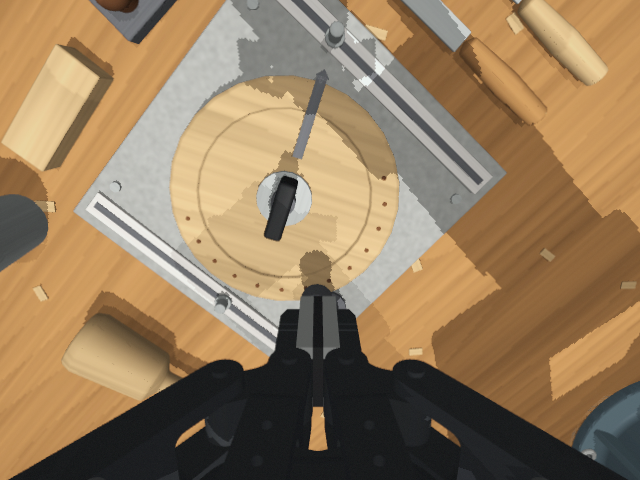

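The pointer (300,155)→(322,75) still heads to the pin foot at (333,40). The fingers hide the punch here, so I'll check its height in the top view and then hand in.

Run:
```python
from h import *
for n in ["top","scene"]:
    c=camera(n); P=pts(c,np.indices((480,640))[::-1].reshape(2,-1).T); P=P[(c["range_z"].ravel()>0)]
    p=P[(np.hypot(P[:,0]-.499,P[:,1]-.115)<.012)&(P[:,2]>.08)&(P[:,2]<.13)]
    print(n,len(p),np.percentile(p[:,2],[50,90]) if len(p) else 0)
    if len(p)>15: ok=np.percentile(p[:,2],90)
print(ok)
if ok>.107: print(hand_in())
```

```text
top 64 [0.10964391 0.11270614]
scene 64 [0.10817533 0.11226824]
0.11226824136329051
the job is handed in; nothing more can be done
None
```

The blank is indexed with its pointer on the tall pin (last measured about 0.4 mm off the pin's centre), the punch was pressed to its stop and has sprung back up, and the job is handed in; no verdict came back.

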